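# Slide the tray of coffee cups under the low stand

### The arm

A 6-joint arm with a two-finger parallel gripper is mounted at the origin on the work surface. World frame = base frame: x ahead of the robot, y to its left, z up, the work surface at z = 0. Lengths are in m, angles in rad, forces in N, time in s.
With the tool pointing down it reaches from about 0.35 to 0.85 m from the base axis. Payload 8.1 kg.
Tool frame: the origin (TCP) lies midway between the tips of the shut fingers; the grasp point (between the pads) lies 19 mm behind it (robot.grip_point_offset is the distance from the TCP to the grasp point, in m); z points along the fingers, y is the line along which they close (so a half turn about z gives the same grasp; the last joint's range is limited). The gripper opens to 93 mm and grips with 3 to 60 N. Pads are 15 mm wide; open, the fingers measure 128 mm over their backs; the gripper's body (75 mm by 188 mm) begins 65 mm behind the grasp point.
Start: joints at [1.136, 0.13, 1.488, -0, 1.523, -0.085], TCP at [0.206, 0.564, 0.219] pointing down, gripper open.
Joint ranges: [-2.96, 2.96], [-0.89, 2.26], [0.02, 2.5], [-1.34, 4.48], [0, 2.73], [-2.66, 2.66]. Speed limits (rad/s): [2.39, 2.39, 2.79, 3.14, 3.14, 3.14].

### API

Orientations are given as a rotation vector (axis times angle).
In Python, from plant import robot, read_camera, job gives the robot as it stands.
- The arm moves only by the shell command python3 -m inch 'ROWS' [FORCE]. ROWS is JSON, one flat list of numbers, 5 for each row, row after row: the shift along the world's x, y, z in mm, then the turn about the world's z in degrees, then the opening in per cent of the stroke, from 0 (shut) to 100 (fully open). In form: [dx, dy, dz, yaw, hand, dx, dy, dz, yaw, hand, ...]. A call has 1 to 10 rows; each row is the pose to reach, as a shift and turn from the pose commanded when the call began; what a row does not reach only later rows make up. A row lasts 1/12 s, in which the tool goes at most 41.7 mm and 7.16 degrees, less where a joint would pass 70% of its speed; a pose out of reach is approached as far as the arm can. A call with a gripper value outside its range is refused whole. The fingers move at their own pace and stop on an object; FORCE is the grip in N (left out, the last holds). Time passes only in rows, so rows that repeat a pose let the fingers close. It gives the time, the measured TCP pose, the force, the opening and the grip force at its end, in the units of the state.
- robot.read_state(): the state, without advancing time (a new reading comes with each control period).
- read_camera(name): name is "side" or "top"; returns a dict with "image" (420x560x3 uint8, blue, green, red), "K" (3x3 intrinsics, pixels), "D" ([k1, k2, p1, p2, k3] as OpenCV has them; the pictures are not rectified), "extrinsics" (4x4, takes a point from world to camera coordinates). Camera axes: x right, y down, z forward; pixel columns grow to the right and rows downward; lengths in m; the calibration is good to about 2 mm. A picture is of the moment at which its call begins. There is no depth.
- job.close_job(): hands the job in; it is judged then, once.
The state is a dict: "t": time; "q": joint angles; "dq": joint speeds; "joint_torque": joint torques, N m; "tool_pos": TCP position; "orientation": TCP orientation; "force": force on the tool from outside, world axes, zero at the start; "wrist_torque": the same for the moment, N m; "opening": finger opening in m; "gripper_force": force on a finger pad.
Only numpy, scipy, OpenCV 4.12 (cv2) and the standard library are available. Lean on these libraries where they do the work, as an engineer would, in place of code of your own. Each camera call takes 0.05 s, during which the arm holds its last target. There are 200 camera calls.

### The job

Put the tray of coffee cups away under the low board: push it along the table with the fingers, raised end last, until its leading end stops against the stand's back wall and only its raised end sticks out. The cups must stay standing on the tray and must not be touched; do not grip, lift or tip the tray, and leave everything else where it stands. Finish with the hand clear.

Things in the scene. Friction and masses are not known exactly. Their poses are not given: they have to be found in the camera images.
- tray: loose aluminium tray, 200 mm long (its x), 140 mm wide (its y), about 0.3 to 0.65 kg; origin under its centre. Its +x end leads. Side and front walls 20 mm high, the end wall at -x raised to 32 mm; walls 5 to 6 mm thick, floor 5 mm. It slides in any direction; at the start its +x is within about 0.55 rad of the stand's +x, the direction in which it goes in
- stand: fixed stand: plywood board, 155 mm along its x, 226 mm along its y, 12 mm thick, underside 58 mm above the table, on two white side blocks 156 mm apart (clear opening, centred on its x axis). Origin on the table under the board's centre. Open only at -x, which faces the robot's left (about world +y). With the tray fully home the tray's origin is at x = -37.5 mm, y = 0 in this frame; 60 mm of it stick out
- mouth (a point): middle of the board's lower front edge, above the opening: 58 mm above the table, 77.5 mm from the stand's origin towards its -x
- stop (a point): middle of the inner face of the white wall that closes the stand's back, 20 mm above the table, at x = +62.5 mm in the stand's frame; the tray's leading end stops against it
- cup0: white coffee cup, 56 mm across, 45 mm high, 90 g, loose, standing upright on the tray's floor (its rim about 50 mm above the table, so 8 mm below the board); origin under its centre. The one nearer the tray's leading end, about 53 mm ahead of its centre on its middle line
- cup1: white coffee cup, 56 mm across, 45 mm high, 90 g, loose, standing upright on the tray's floor (its rim about 50 mm above the table, so 8 mm below the board); origin under its centre. The one about the middle of the tray; some 55 mm between it and the raised end wall
- mortar: bystander: terracotta mortar bowl (140 mm across, 55 mm high) with a wooden pestle standing in it up to 135 mm above its foot, on top of the stand's board
- mug: bystander: steel mug, 76 mm across, 85 mm high, on the table near the robot; origin under its centre
- plates: bystander: stack of white plates, 160 mm across, 49 mm high; origin under its centre
- jar: bystander: amber glass jar with a brass cap, 60 mm across, 90 mm high; origin under its centre
- spoon: bystander: spoon lying on the table near the robot; origin at its middle
Mind the look-alikes: they are no part of the job. What is meant by the tray is not green, and is the larger of those in its own colour.

How it is judged:
By the outcome, as a careful person would: the job done as asked, in the order asked, and still so for the second after the job is handed in, with the robot touching nothing.
It also fails if it takes over 72 s, if anything falls off the work surface, if the arm or the gripper's body presses on something with over 40 N, if the wrist force passes 120 N, or if a joint passes its speed limit or range.

## Working session

There is one attempt and no reset: what is moved stays moved. The work goes in short steps, Python scripts to look and compute and a shell command to move; the robot and the scene stay as the last step left them, time stands still between calls to the robot, and variables do not carry over. Pictures are saved under pics/ and viewed, at most 10 in all, crops included, and the job is handed in when it is done.

```bash
mkdir -p pics; ls; cat > h.py <<'E'
import numpy as np, cv2
def snap(n,f):
    from plant import read_camera
    c=read_camera(n); cv2.imwrite(f'pics/{f}.png',c['image']); np.savez(f'{n}.npz',K=c['K'],D=c['D'],E=c['extrinsics']); return c
def pos(n,uv,z):
    c=np.load(n+'.npz'); E=c['E']; p=cv2.undistortPoints(np.array(uv,float).reshape(-1,1,2),c['K'],c['D']).reshape(-1,2)
    R,t=E[:3,:3],E[:3,3]; o=-R.T@t; d=np.c_[p,np.ones(len(p))]@R
    z=np.broadcast_to(z,len(p)); return o+d*((z-o[2])/d[:,2])[:,None]
def proj(n,P):
    c=np.load(n+'.npz'); E=c['E']; return cv2.projectPoints(np.array(P,float).reshape(-1,1,3),cv2.Rodrigues(E[:3,:3])[0],E[:3,3],c['K'],c['D'])[0].reshape(-1,2)
E
python3 - <<'E'
from h import *
for n in('top','side'):
    c=snap(n,n+'0'); E=c['extrinsics']; print(-E[:3,:3].T@E[:3,3],E[:3,:3].round(2).tolist())
from plant import robot
s=robot.read_state(); print(s['t'],s['tool_pos'],s['orientation'],s['force'],s['opening'])
E
```

```text
pics
[0.45330512 0.14683098 1.31104044] [[-0.01, -1.0, -0.02], [-0.99, 0.01, -0.11], [0.11, 0.02, -0.99]]
[1.34917135 0.8187941  0.98993328] [[-0.65, 0.76, 0.01], [0.5, 0.44, -0.75], [-0.57, -0.48, -0.66]]
0.1 [0.20539828 0.56319447 0.21767387] [-5.46632849e-01 -3.09321705e+00  2.57513146e-03] [ 0.1734404  -0.06466941 -0.15649511] 0.0930554110458479
```

View pics/top0.png

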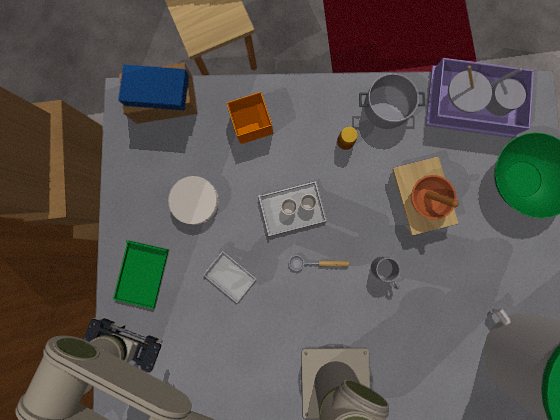

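View pics/side0.png

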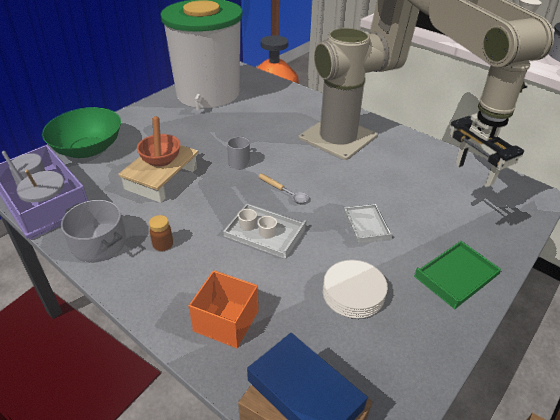

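The top picture shows three tray-like things: a grey tray with two cups at (292,208), a smaller grey one at (230,277), and a green one at (141,274). The larger grey one with the cups is the one meant. The stand, with the mortar on it, is at (426,197). I'll confirm this in an enlarged crop.

```bash
python3 - <<'E'
from h import *
im=cv2.imread('pics/top0.png')[150:290,200:480]
im=cv2.resize(im[:100],None,fx=2.85,fy=2.85,interpolation=cv2.INTER_CUBIC)
im2=cv2.imread('pics/side0.png')[140:260,110:320]; im2=cv2.resize(im2,(525,300),interpolation=cv2.INTER_CUBIC)
o=np.zeros((600,800,3),np.uint8); o[:285,:798]=im[:285]; o[295:595,:525]=im2; cv2.imwrite('pics/c0.png',o)
E
```

```text
(no output)
```

View pics/c0.png

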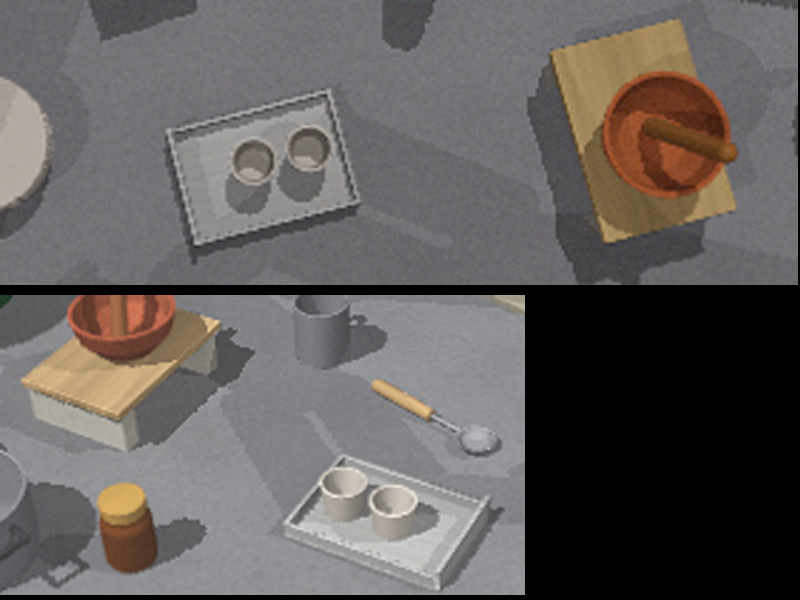

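The crop confirms it: the large grey tray has its raised end on the left (crop corners (167,130), (195,245)) and its front end at (331,91), (358,205). The board corners are (551,52), (681,20), (735,210), (606,243). I'll fit both poses.

```bash
cat >> h.py <<'E'
from scipy.optimize import least_squares
def fit(n,uv,L,x0):
    L=np.array(L,float)
    def P(x):
        c,s=np.cos(x[2]),np.sin(x[2]); return np.c_[x[0]+c*L[:,0]-s*L[:,1],x[1]+s*L[:,0]+c*L[:,1],L[:,2]]
    r=least_squares(lambda x:(proj(n,P(x))-np.array(uv)).ravel(),x0,x_scale=[.1,.1,.1]); return r.x,r.fun.reshape(-1,2)
# tray corners: rear-left(+y), rear-right, front-left, front-right
TR=[[-.1,.07,.032],[-.1,-.07,.032],[.1,.07,.02],[.1,-.07,.02]]
ST=[[-.0775,.113,.07],[.0775,.113,.07],[.0775,-.113,.07],[-.0775,-.113,.07]]
def rel(s,p):
    c,n=np.cos(s[2]),np.sin(s[2]); d=np.array(p[:2])-s[:2]; return np.array([c*d[0]+n*d[1],-n*d[0]+c*d[1]])*1000
E
python3 - <<'E'
from h import *
o=np.array([200,150]); f=lambda a:(np.array(a)+.5)/2.85-.5+o
t,r=fit('top',f([[167,130],[195,245],[331,91],[358,205]]),TR,[.5,.2,-1.5]); print(t,r.round(1).tolist())
s,r2=fit('top',f([[551,52],[681,20],[735,210],[606,243]]),ST,[.5,-.2,-1.5]); print(s,r2.round(1).tolist())
g=lambda a:(np.array(a)-[0,295]+.5)/2.5-.5+[110,140]
# side: tray rear-left? near corner (437,585)z.032 ; rear-right (490,500); front-right(343,458)?; front-left(286,527)
t2,r3=fit('side',g([[437,575],[490,499],[286,522],[343,458]]),TR,t);print(t2,r3.round(1).tolist())
s2,r4=fit('side',g([[118,412],[24,380],[220,322]]),[ST[0],ST[1],ST[3]],s);print(s2,r4.round(1).tolist())
np.savez('p.npz',t=t,s=s)
for q in (t,t2): print('tray in stand',rel(s,q),np.degrees(q[2]-s[2]), rel(s2,q))
for n,uv,z in(('cup1',[254,161],.05),('cup0',[309,148],.05)):
    p=pos('top',[f(uv)],z)[0]; print(n,p,rel(t,p))
E
```

```text
[ 0.56632097  0.13363543 -1.34288172] [[-0.4, -0.3], [-0.5, 0.3], [0.0, -0.2], [0.9, 0.2]]
[ 0.59918606 -0.29580316 -1.34029967] [[-0.3, -0.4], [-0.0, -0.4], [0.9, 0.3], [-0.6, 0.4]]
[ 0.57249203  0.13476481 -1.34630691] [[0.4, 0.2], [0.8, 0.1], [-1.3, 0.7], [0.1, -1.4]]
[ 0.60087104 -0.2975227  -1.33062627] [[0.5, 0.7], [-1.1, -0.4], [0.6, -0.6]]
tray in stand [-425.58964252   66.11409482] -0.14794062605922614 [-427.0011821    69.00023804]
tray in stand [-425.27929971   72.37996668] -0.3441894510273891 [-426.63024252   75.26281471]
cup1 [0.57159632 0.1442362  0.05      ] [-9.13467828  7.53413608]
cup0 [0.58582691 0.08088812 0.05      ] [55.7905525  7.0834402]
```

```bash
python3 -m inch '[473,-403,0,33.2,100,473,-403,0,33.2,100,473,-403,0,33.2,100,473,-403,0,33.2,100,473,-403,0,33.2,100,473,-403,0,33.2,100,473,-403,0,33.2,100,473,-403,0,33.2,100,473,-403,0,33.2,100,473,-403,0,33.2,100]'; python3 -c "
from plant import robot
print(robot.read_state()['tool_pos'])"
```

```text
t: 0.93
tool_pos: [0.5149, 0.2995, 0.2182]
orientation: [0.36, -3.12, 0.0]
force: [0.4, 1.3, -1.0]
opening: 0.093
gripper_force: 0.0
[0.51485141 0.29954991 0.21824829]
```

```bash
python3 -m inch '[40,-34,0,0,100,80,-68,0,0,100,120,-102,0,0,100,156,-133,0,0,100,156,-133,-40,0,100,156,-133,-80,0,100,156,-133,-120,0,100,156,-133,-160,0,100,156,-133,-200,0,100,156,-133,-200,0,100]'; python3 -m inch '[0,0,0,0,100,0,0,0,0,100]'; python3 - <<'E'
from h import *
from plant import robot
s=robot.read_state(); p=np.load('p.npz'); print(s['tool_pos'],rel(p['t'],s['tool_pos']),s['orientation'])
snap('side','s1')
im=cv2.imread('pics/s1.png')[110:290,100:340]; cv2.imwrite('pics/s1c.png',cv2.resize(im,None,fx=3.2,fy=3.2,interpolation=cv2.INTER_CUBIC))
E
```

```text
t: 1.77
tool_pos: [0.6624, 0.1667, 0.0075]
orientation: [0.357, -3.105, 0.001]
force: [-1.8, -0.1, -2.6]
opening: 0.0931
gripper_force: 0.0
t: 1.93
tool_pos: [0.6706, 0.1685, 0.0204]
orientation: [-0.36, 3.12, 0.0]
force: [0.2, 0.2, 1.5]
opening: 0.0927
gripper_force: 0.0
[0.67061041 0.16854084 0.02039159] [-10.43890523 109.47924466] [-3.60024412e-01  3.11977704e+00  8.91869581e-05]
```

View pics/s1c.png

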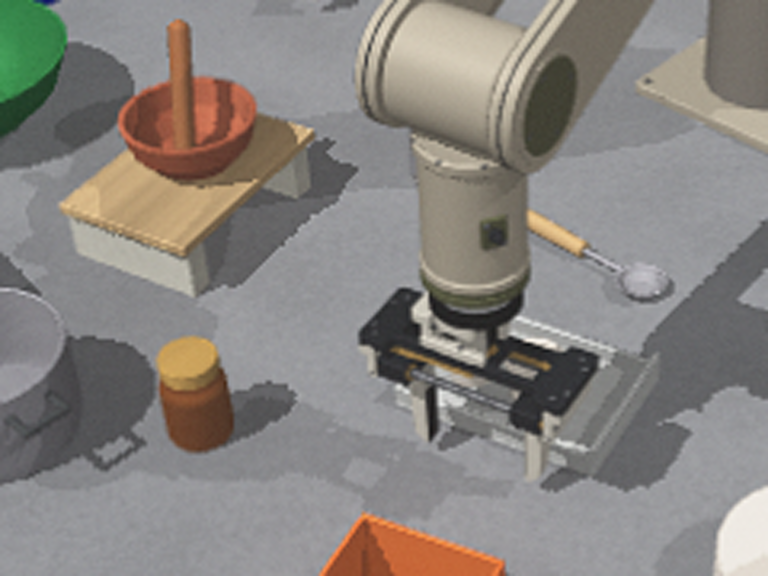

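The hand stands beyond the tray's far side, clear of it, with both fingers parallel to the side wall (fingertips at crop (430,440) and (535,475)). I'll lower it and push gently towards the robot.

```bash
python3 -m inch '[1,-5,-4,0,100,3,-14,-8,0,100,3,-14,-12,0,100,0,-15,-12,0,100,-5,-16,-12,0,100,-11,-17,-12,0,100,-17,-19,-12,0,100,-21,-20,-12,0,100,-24,-20,-12,0,100,-26,-21,-12,0,100]'; python3 -m inch '[-3,-1,0,0,100,-7,-2,0,0,100,-12,-3,0,0,100,-18,-4,0,0,100,-23,-5,0,0,100,-29,-7,0,0,100,-35,-8,0,0,100,-41,-10,0,0,100,-46,-11,0,0,100,-50,-12,0,0,100]';  python3 -m inch '[-3,-1,0,0,100,-6,-2,0,0,100,-8,-2,0,0,100,-10,-2,0,0,100,-10,-2,0,0,100,-10,-2,0,0,100]'; python3 - <<'E'
from h import *
from plant import robot
s=robot.read_state(); p=np.load('p.npz'); print(s['tool_pos'],rel(p['t'],s['tool_pos']))
E
```

```text
t: 2.82
tool_pos: [0.6437, 0.1476, 0.0069]
orientation: [-0.36, 3.12, 0.0]
force: [1.1, 1.2, -0.8]
opening: 0.093
gripper_force: 1.1
t: 3.65
tool_pos: [0.5935, 0.1352, 0.007]
orientation: [-0.36, 3.12, 0.0]
force: [4.5, 1.0, 2.1]
opening: 0.0931
gripper_force: 2.1
t: 4.15
tool_pos: [0.5835, 0.1332, 0.0065]
orientation: [0.36, -3.12, 0.0]
force: [2.8, -0.4, 2.1]
opening: 0.0925
gripper_force: 1.3
[0.58352729 0.13322992 0.00646783] [ 4.28273999 16.66973972]
```

```bash
python3 -m inch '[6,1,0,0,100,20,5,0,0,100,30,7,10,0,100,30,7,45,0,100,30,7,85,0,100,30,7,125,0,100,30,7,150,0,100,15,20,150,-7,100,-5,50,150,-14,100,-30,80,150,-21,100]'; python3 -m inch '[-20,25,0,-7,100,-45,50,0,-14,100,-70,75,0,-21,100,-100,114,0,-28,100,-100,114,0,-35,100,-100,114,0,-42,100,-100,114,0,-49,100,-100,114,0,-56,100,-100,114,0,-63,100,-100,114,0,-69,100]'; python3 - <<'E'
from h import *
from plant import robot
s=robot.read_state(); print(s['tool_pos'],s['orientation'])
snap('top','t2');snap('side','s2')
a=cv2.imread('pics/t2.png')[150:262,200:480]; b=cv2.imread('pics/s2.png')[130:260,110:320]
o=np.zeros((600,800,3),np.uint8); a=cv2.resize(a,None,fx=2.5,fy=2.5,interpolation=cv2.INTER_CUBIC); o[:280,:700]=a
b=cv2.resize(b,None,fx=2.4,fy=2.4,interpolation=cv2.INTER_CUBIC); o[285:285+312,:504]=b; cv2.imwrite('pics/c2.png',o)
E
```

```text
t: 4.98
tool_pos: [0.5537, 0.213, 0.1565]
orientation: [-0.228, -3.132, 0.001]
force: [0.3, 1.2, 0.1]
opening: 0.0928
gripper_force: 0.0
t: 5.82
tool_pos: [0.4529, 0.327, 0.1555]
orientation: [-1.959, -2.455, 0.005]
force: [-0.2, -0.0, 0.3]
opening: 0.0931
gripper_force: 0.0
[0.45293735 0.32704051 0.15553399] [-1.95889885 -2.45455262  0.00470299]
```

View pics/c2.png

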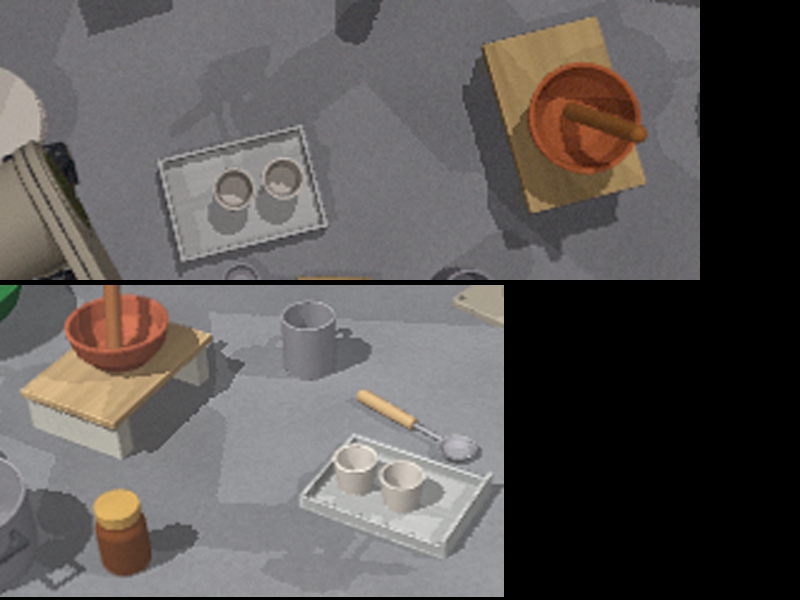

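The tray has slid over squarely and the cups are still standing. Top-crop tray corners are (159,162), (181,260), (302,127), (327,226); the board is at (483,47), (597,17), (645,184), (529,213).

```bash
python3 - <<'E'
from h import *
f=lambda a:(np.array(a)+.5)/2.5-.5+[200,150]
g=lambda a:(np.array(a)-[0,285]+.5)/2.4-.5+[110,130]
t,r=fit('top',f([[159,162],[181,260],[302,127],[327,226]]),TR,[.5,.12,-1.34]); s,q=fit('top',f([[483,47],[597,17],[645,184],[529,213]]),ST,[.6,-.3,-1.34])
t2,r2=fit('side',g([[443,546],[491,473],[301,498],[350,437]]),TR,t); s2,q2=fit('side',g([[110,423],[23,390],[212,337]]),[ST[0],ST[1],ST[3]],s)
for x in(t,s,t2,s2):print(x)
print(np.abs(r).max(),np.abs(q).max(),np.abs(r2).max(),np.abs(q2).max())
for a,b in((s,t),(s2,t2)): print(rel(a,b),np.degrees(b[2]-a[2]))
# finer board edges: overlay 8x crops of stand front edge, both cameras, with fitted models
def ov(n,im,st,sc,x0,y0,w,h):
    I=cv2.resize(cv2.imread(im)[y0:y0+h,x0:x0+w],None,fx=sc,fy=sc,interpolation=cv2.INTER_CUBIC)
    for m,L in((s if n=='top' else s2,ST),(t if n=='top' else t2,[TR[0],TR[2],TR[3],TR[1]])):
        L=np.array(L);c,v=np.cos(m[2]),np.sin(m[2]);P=np.c_[m[0]+c*L[:,0]-v*L[:,1],m[1]+v*L[:,0]+c*L[:,1],L[:,2]]
        uv=(proj(n,P)-[x0,y0]+.5)*sc-.5; cv2.polylines(I,[uv.round().astype(int).reshape(-1,1,2)],True,(0,0,255) if L is not None else 0,1)
    return I
A=ov('top','pics/t2.png',s,3.8,258,150,210,108);B=ov('side','pics/s2.png',s2,3.2,110,150,210,58+45)
o=np.zeros((600,800,3),np.uint8);o[:min(A.shape[0],410)-0,:A.shape[1]][:270]=A[:270]; 
o=np.zeros((600,800,3),np.uint8);A=cv2.resize(A,(567,292));B=cv2.resize(B,(600,294));o[:292,:567]=A;o[300:594,:600]=B
cv2.imwrite('pics/ov.png',o)
E
```

```text
[ 0.50403624  0.11877456 -1.34751723]
[ 0.59896447 -0.29489261 -1.3412905 ]
[ 0.51278389  0.1202087  -1.33157578]
[ 0.60223458 -0.29557089 -1.35973796]
1.135413027942917 0.9188297593628931 1.5370876681902246 1.3700044227909558
[-424.41619895    1.66864623] -0.3567651180174307
[-4.25292796e+02 -3.62050686e-01] 1.613574204980667
```

View pics/ov.png

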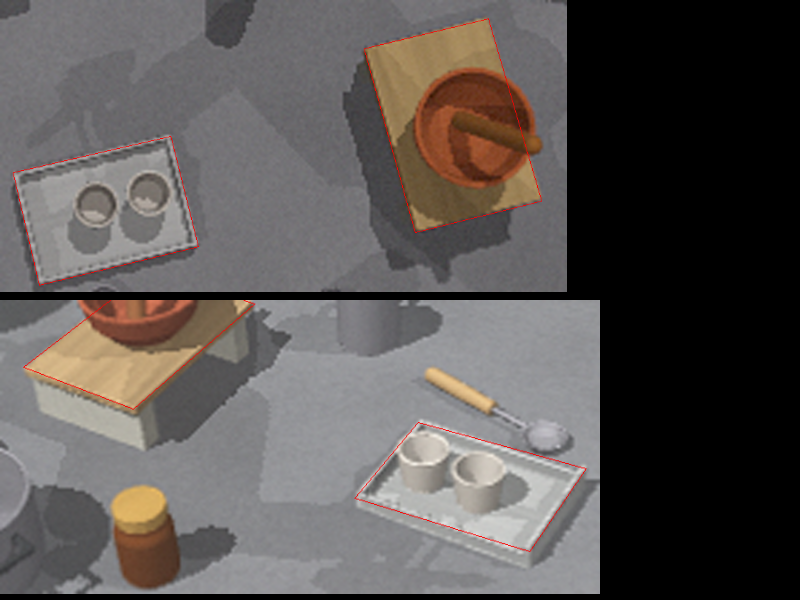

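The overlays match in both cameras: the tray is already on the stand's axis, within about 2 mm and 1°. Next I put the fingers down behind the raised end and push along (0.226, -0.974).

```bash
python3 -m inch '[12,-40,0,0,100,24,-80,0,0,100,24,-80,-30,0,100,24,-80,-60,0,100,24,-80,-90,0,100,24,-80,-115,0,100,24,-80,-130,0,100,24,-80,-140,0,100,24,-80,-146,0,100,24,-80,-146,0,100]'; python3 -m inch '[1,-3,0,0,100,2,-8,0,0,100,3,-13,0,0,100,4,-18,0,0,100,5,-22,0,0,100,6,-26,0,0,100,7,-31,0,0,100,8,-36,0,0,100,9,-41,0,0,100,11,-47,0,0,100]';python3 - <<'E'
from h import *
from plant import robot
s=robot.read_state(); print(s['tool_pos'],s['force'],s['orientation'],rel([.6,-.295,-1.343],s['tool_pos']))
E
```

```text
t: 6.75
tool_pos: [0.477, 0.247, 0.0094]
orientation: [-1.949, -2.462, 0.003]
force: [-1.1, 0.1, -0.1]
opening: 0.0929
gripper_force: 0.0
t: 7.58
tool_pos: [0.4889, 0.2001, 0.0108]
orientation: [-1.952, -2.461, -0.001]
force: [-0.5, 3.8, 3.1]
opening: 0.0932
gripper_force: 2.2
[0.48888881 0.20013352 0.01082274] [-0.53192794  3.80008884  3.1208341 ] [-1.95193244e+00 -2.46136572e+00 -5.82163109e-04] [-507.43483503    3.57587212]
```

```bash
python3 -m inch '[1,-6,0,0,100,3,-13,0,0,100,4,-19,0,0,100,6,-26,0,0,100,7,-33,0,0,100,9,-40,0,0,100,11,-47,0,0,100,12,-54,0,0,100,14,-61,0,0,100,16,-68,0,0,100]'; python3 -m inch '[1,-7,0,0,100,3,-14,0,0,100,4,-21,0,0,100,6,-28,0,0,100,8,-35,0,0,100,10,-42,0,0,100,11,-49,0,0,100,13,-56,0,0,100,14,-62,0,0,100,16,-68,0,0,100]'; python3 -m inch '[1,-5,0,0,100,2,-9,0,0,100,3,-12,0,0,100,3,-14,0,0,100,3,-15,0,0,100,3,-15,0,0,100]'; python3 - <<'E'
from h import *
from plant import robot
s=robot.read_state(); print(rel([.6,-.295,-1.343],s['tool_pos']))
snap('side','s3');snap('top','t3')
a=cv2.imread('pics/t3.png')[150:262,280:480]; b=cv2.imread('pics/s3.png')[120:260,110:320]
o=np.zeros((600,800,3),np.uint8); a=cv2.resize(a,None,fx=2.5,fy=2.5,interpolation=cv2.INTER_CUBIC); o[:280,:500]=a
b=cv2.resize(b,None,fx=2.25,fy=2.25,interpolation=cv2.INTER_CUBIC); o[285:600,:472]=b[:,:472]; cv2.imwrite('pics/c3.png',o)
E
```

```text
t: 8.42
tool_pos: [0.5047, 0.1315, 0.0105]
orientation: [-1.952, -2.461, 0.001]
force: [-0.5, 3.0, 1.4]
opening: 0.0927
gripper_force: 1.8
t: 9.25
tool_pos: [0.5207, 0.0636, 0.0105]
orientation: [-1.952, -2.461, 0.0]
force: [-1.0, 2.5, -0.8]
opening: 0.0926
gripper_force: 1.2
t: 9.75
tool_pos: [0.524, 0.049, 0.0107]
orientation: [1.952, 2.461, -0.0]
force: [0.7, 0.2, 0.7]
opening: 0.093
gripper_force: 0.0
[-352.29319406    3.62103949]
```

View pics/c3.png

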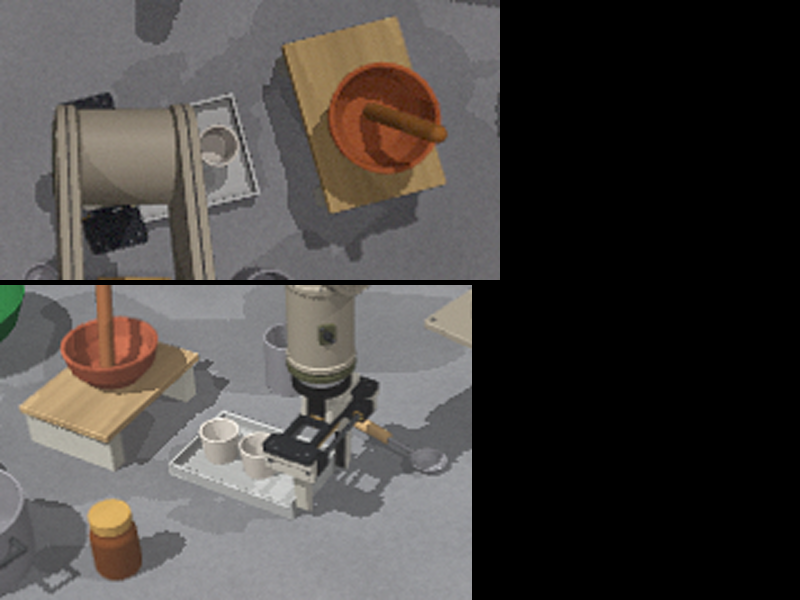

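Seen from above, the front corners are at crop (233,95) and (260,193), and the board's front edge runs from (283,45) to (330,212). The cups are upright.

```bash
python3 - <<'E'
from h import *
f=lambda a:(np.array(a)+.5)/2.5-.5+[280,150]
g=lambda a:(np.array(a)-[0,285]+.5)/2.25-.5+[110,120]
s,q=fit('top',f([[283,45],[396,17],[445,184],[330,212]]),ST,[.6,-.3,-1.34]); print(s)
S=[.6,-.295,-1.343]
for p in pos('top',f([[233,95],[260,193]]),.02): print('top',rel(s,p),rel(S,p))
t2,r=fit('side',g([[293,513],[170,464],[224,413]]),[TR[0],TR[2],TR[3]],[.55,-.05,-1.34]); print(t2,np.abs(r).max(),rel(S,t2))
for p in pos('side',g([[170,464],[224,413]]),.02): print('side',rel(S,p))
E
```

```text
[ 0.59993752 -0.2949484  -1.3411245 ]
top [-144.3063405    67.94331663] [-144.49789583   67.62333648]
top [-143.93346521  -67.53873267] [-143.87092481  -67.85777522]
[ 0.55542029 -0.0484302  -1.37016877] 1.6661458872035269 [-250.26751592   12.25512968]
side [-145.49568189   72.65034286]
side [-147.70735742  -60.26202454]
```

The tray is centred (front corners at ±68 mm) and square, with about 207 mm to go. I'll push on, then creep in against the back wall.

```bash
python3 -m inch '[1,-3,0,0,100,2,-8,0,0,100,3,-13,0,0,100,4,-19,0,0,100,6,-25,0,0,100,7,-31,0,0,100,9,-38,0,0,100,10,-44,0,0,100,12,-51,0,0,100,13,-57,0,0,100]'; python3 -m inch '[1,-6,0,0,100,3,-13,0,0,100,4,-19,0,0,100,6,-26,0,0,100,7,-32,0,0,100,9,-39,0,0,100,10,-45,0,0,100,12,-51,0,0,100,13,-56,0,0,100,14,-60,0,0,100]'; python3 -m inch '[1,-6,0,0,100,3,-12,0,0,100,4,-18,0,0,100,6,-24,0,0,100,7,-30,0,0,100,8,-36,0,0,100,10,-42,0,0,100,11,-47,0,0,100,12,-51,0,0,100,13,-55,0,0,100]'; python3 - <<'E'
from h import *
from plant import robot
s=robot.read_state(); print(rel([.6,-.295,-1.342],s['tool_pos']))
E
```

```text
t: 10.68
tool_pos: [0.5371, -0.0086, 0.0107]
orientation: [1.952, 2.461, 0.0]
force: [0.1, 3.0, 2.4]
opening: 0.093
gripper_force: 2.0
t: 11.52
tool_pos: [0.5508, -0.0684, 0.0105]
orientation: [-1.953, -2.461, 0.0]
force: [-1.3, 4.0, 1.6]
opening: 0.0928
gripper_force: 1.8
t: 12.35
tool_pos: [0.5638, -0.1232, 0.0106]
orientation: [-1.952, -2.461, 0.0]
force: [-0.9, 2.6, 1.2]
opening: 0.0928
gripper_force: 1.5
[-175.56755295    3.76168774]
```

```bash
python3 -m inch '[1,-3,0,0,100,2,-6,0,0,100,2,-9,0,0,100,3,-12,0,0,100,3,-14,0,0,100,4,-16,0,0,100,4,-18,0,0,100,5,-20,0,0,100,5,-22,0,0,100,5,-23,0,0,100]'; python3 -m inch '[0,-1,0,0,100,0,-1.5,0,0,100,0.5,-2,0,0,100,0.5,-2.5,0,0,100,0.7,-3,0,0,100]'; python3 -m inch '[0,-0.5,0,0,100,0,-1,0,0,100,0.3,-1.5,0,0,100,0.4,-2,0,0,100]';python3 - <<'E'
from h import *
from plant import robot
s=robot.read_state(); print(rel([.6,-.295,-1.342],s['tool_pos']))
E
```

```text
t: 13.18
tool_pos: [0.5689, -0.146, 0.0107]
orientation: [1.952, 2.461, 0.0]
force: [-0.0, 2.4, -0.4]
opening: 0.093
gripper_force: 1.3
t: 13.6
tool_pos: [0.5694, -0.1486, 0.0106]
orientation: [-1.952, -2.461, 0.0]
force: [-0.9, 2.8, -0.1]
opening: 0.0929
gripper_force: 1.5
t: 13.93
tool_pos: [0.5699, -0.1507, 0.0107]
orientation: [-1.952, -2.461, -0.0]
force: [-1.0, 2.9, -0.7]
opening: 0.0928
gripper_force: 1.4
[-147.32789798    3.45088327]
```

```bash
python3 -m inch '[0.2,-0.7,0,0,100,0.3,-1.4,0,0,100,0.5,-2,0,0,100]'; python3 -m inch '[0.2,-0.7,0,0,100,0.3,-1.4,0,0,100]'; python3 -m inch '[0.2,-0.7,0,0,100,0.3,-1.4,0,0,100]' | head -4
```

```text
t: 14.18
tool_pos: [0.5702, -0.152, 0.0106]
orientation: [-1.951, -2.46, -0.001]
force: [-3.8, 8.1, 3.4]
opening: 0.0932
gripper_force: 4.7
t: 14.35
tool_pos: [0.5702, -0.152, 0.0106]
orientation: [-1.95, -2.459, -0.003]
force: [-5.1, 15.8, 7.3]
opening: 0.0928
gripper_force: 8.0
t: 14.52
tool_pos: [0.5702, -0.1521, 0.0106]
orientation: [-1.949, -2.458, -0.004]
force: [-7.2, 21.4, 11.3]
```

The force rises and the tool has stopped at x ≈ -146 mm, as expected with the tray home. I'll retreat straight back, lift, and look.

```bash
python3 -m inch '[-1,4,0,0,100,-3,14,0,0,100,-7,30,0,0,100,-12,55,0,0,100,-14,60,20,0,100,-14,60,60,0,100,-14,60,100,0,100,-20,85,140,0,100,-29,125,150,0,100,-38,165,150,0,100]'; python3 -m inch '[-10,40,0,0,100,-20,80,0,0,100,-30,120,0,0,100,-40,160,0,0,100,-40,160,0,0,100]' | head -2; python3 - <<'E'
from h import *
snap('side','s4');snap('top','t4')
a=cv2.imread('pics/t4.png')[150:270,330:480]; b=cv2.imread('pics/s4.png')[110:230,100:250]
o=np.zeros((600,800,3),np.uint8); a=cv2.resize(a,None,fx=2.5,fy=2.5,interpolation=cv2.INTER_CUBIC); o[:300,:375]=a
b=cv2.resize(b,None,fx=2.66,fy=2.66,interpolation=cv2.INTER_CUBIC); o[:b.shape[0],380:380+b.shape[1]]=b
c=cv2.imread('pics/s4.png'); o[325:600,:367]=cv2.resize(c,(367,275),interpolation=cv2.INTER_AREA)
cv2.imwrite('pics/c4.png',o)
E
```

```text
t: 15.35
tool_pos: [0.5365, 0.0059, 0.166]
orientation: [1.951, 2.452, 0.007]
force: [-0.1, 0.6, -0.1]
opening: 0.0931
gripper_force: 0.0
t: 15.77
tool_pos: [0.4913, 0.1724, 0.1607]
```

View pics/c4.png

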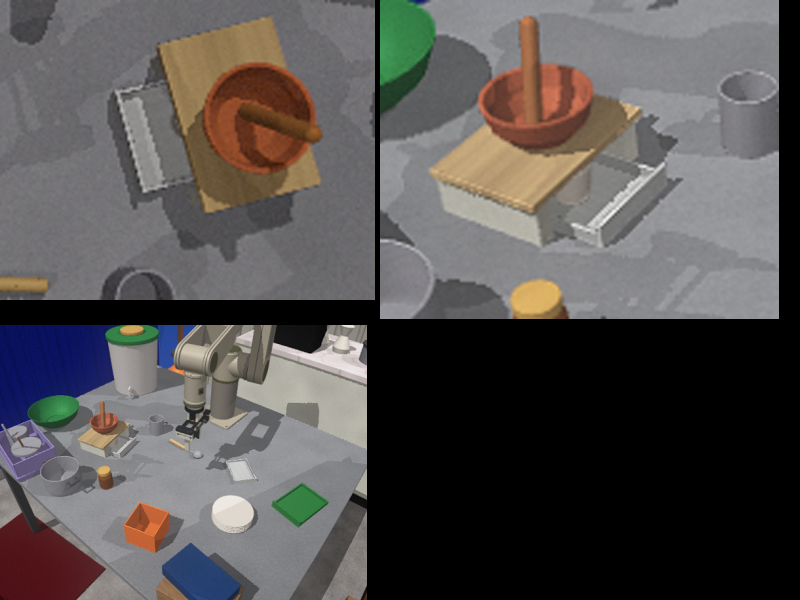

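The tray is home: only its raised end sticks out (top-crop corners (116,92), (145,192)), and cup1 stands upright under the board at (575,185). The mortar, mug, jar and spoon are where they were, and the hand is clear. I'll hand the job in.

```bash
python3 -m inch '[0,0,0,0,100,0,0,0,0,100,0,0,0,0,100]'|head -1; python3 - <<'E'
from h import *
f=lambda a:(np.array(a)+.5)/2.5-.5+[330,150]
for p in pos('top',f([[116,92],[145,192]]),.032): print(rel([.6,-.295,-1.342],p))
from plant import job
print(job.close_job())
E
```

```text
t: 16.12
[-136.01804312   68.09150164]
[-133.79528472  -69.34707352]
the job is handed in; nothing more can be done
None
```

The job is handed in: the tray was pushed in until it stopped against the stand's back wall, with only its raised end sticking out about 60 mm; I saw cup1 still upright in the last picture (cup0 is hidden by the board), the hand is clear, and it took 16 s.

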